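# Load the reagent cartridge, set the channel dial and latch the analyser's hood

## Robot

A 6-joint arm with a two-finger parallel gripper is mounted at the origin on the work surface. World frame = base frame: x ahead of the robot, y to its left, z up, the work surface at z = 0. Lengths are in mm, angles in rad, forces in N, time in s.
With the tool pointing down it reaches from about 300 to 1000 mm from the base axis. Payload 5.1 kg.
Tool frame: the origin (TCP) lies midway between the tips of the shut fingers; the grasp point (between the pads) lies 19 mm behind it; z points along the fingers, y is the direction in which the jaws open and shut (so a half turn about z gives the same grasp; the last joint's range is limited). The gripper opens to 95 mm and grips with 3 to 60 N. Pads are 20 mm wide; open, the fingers measure 119 mm over their backs; the gripper's body (75 mm by 180 mm) begins 59 mm behind the grasp point.
Start: joints at [1.258, 0.124, 1.65, -0, 1.367, -0.083], TCP at [148.081, 632.895, 214.656] pointing down, gripper open.
Joint ranges: [-2.61, 2.61], [-1.02, 2.33], [0.03, 2.71], [-1.35, 4.49], [0.32, 2.68], [-2.91, 2.91]. Speed limits (rad/s): [2.57, 2.57, 3.14, 3.14, 3.14, 3.14].

## Interface

Orientations are given as a 3x3 rotation matrix whose columns are the frame's x, y, z axes.
In Python, from station import get_obs, camera, close_job, silhouettes, mark_of gives the robot as it stands.
- The arm moves only by the shell command python3 -m inch 'ROWS' [FORCE]. ROWS is JSON, a list of rows, each a list of 3 entries, a list of its own where there are three numbers: the turn, a rotation vector about the tool's x, y, z each as a share of 180 degrees, from -1 to 1, then the shift along the tool's x, y, z each as a share of 0.5 m, from -1 to 1, then the closure, from 0 (fully open) to 1 (shut). In form: [[[wx, wy, wz], [dx, dy, dz], fingers], ...]. A call has 1 to 20 rows; each row is the pose to reach, as a shift and turn from the pose commanded when the call began, along the tool's axes at that moment, turning the shorter way round; what a row does not reach only later rows make up. A row lasts 1/10 s, in which the tool goes at most 50 mm and 8.59 degrees, less where a joint would pass 70% of its speed; a pose out of reach is approached as far as the arm can. A call with a number of a shift or a turn outside -1 to 1 is refused whole. A call with a gripper value outside its range is refused whole. The fingers move at their own pace and stop on an object; FORCE is the grip in N (left out, the last holds). Time passes only in rows, so rows that repeat a pose let the fingers close. It gives the time, the measured TCP pose, the force and the opening at its end, in the units of the state.
- get_obs(): the state, without advancing time (a new reading comes with each control period).
- camera(name): name is "side" or "top"; returns a dict with "frame" (480x640x3 uint8, blue, green, red), "range_z" (480x640 float32, mm along the optical axis (not along the pixel's ray), 0 where there is no reading), "intrinsics" (3x3 intrinsics, pixels), "xyz" and "orientation" of the camera in the world. Camera axes: x right, y down, z forward; pixel columns grow to the right and rows downward; lengths in mm; the calibration is good to about 2 mm. A picture is of the moment at which its call begins.
- close_job(): hands the job in, once; it reports no verdict.
Trained networks look in a picture, given as the dict that the camera call returned (one of the last four; its "shot" number tells which), for a name from the list of things; names that differ only in an ending like _2 or _b are one class to them, and where a whole thing is asked for, a point or a joint stands for the part that bears it (a point fixed in the world has none). Each returns a list of dicts, best first, with "confidence" (0 to 1); they miss things now and then, are a little off and sometimes report something else, mostly with a low value. They report only what shows in the picture. A call takes as long as a camera call.
- silhouettes(name, picture): "pixels" (480x640 bool, what is visible of it).
- mark_of(name, picture): "position" ([x, y, z] in mm, in the coordinates of the camera as it stood for that picture, good to about 4 mm: a listed point, or the origin of a listed thing).
The state is a dict: "clock": time; "q": joint angles; "joint_velocities": joint speeds; "tau": joint torques, N m; "tcp_pos": TCP position; "ee_rot": TCP orientation; "contact_force": force on the tool from outside, world axes, zero at the start; "ft_torque": the same for the moment, N m; "gripper_width": finger opening in mm.
Only numpy, scipy, OpenCV 4.12 (cv2) and the standard library are available. Lean on these libraries where they do the work, as an engineer would, in place of code of your own. Each camera call takes 0.05 s, during which the arm holds its last target. There are 200 camera calls.

## Task

Take the reagent cartridge out of its cradle and lower it, upright and without dropping it, into the well of the analyser; the cradle and the well leave room for fingers on different sides of it, so stand it on the light-blue pad in between and take it again the other way. Turn the channel dial the shorter way until its red pointer points at the blue dot. Then push the orange-framed sliding hood shut over the well, firmly but without ramming, until its catch clicks and it stays closed by itself; leave the other things on the bench where they are.

Things in the scene. Friction and masses are not known exactly. Their poses are not given: they have to be found in the camera images.
- cartridge_center (a point): centre of the loose reagent cartridge: an upright white block with a green top, 64 mm along its own x, 52 mm along its own y, 84 mm tall (this point is 42 mm above its foot), about 0.25 kg; either way round is the same.
- cradle: fixed blue cradle, origin under its centre on the bench. The cartridge starts on its floor, 10 mm up, axes alike. Cheeks at y = +-29 to 37 mm, 112 mm high (18 mm above the cartridge), bar a grip on the cartridge's y faces; at its x faces is only a low lip (18 mm above the bench): grip across the 64 mm there and lift straight up over 105 mm.
- pad: light-blue pad, 120 x 120 mm and 2 mm thick, fixed on the bench, always free: the place to stand the cartridge and take it again; origin under its centre.
- analyser: fixed white analyser, origin on the bench under it; x points away from its dial side, which faces the robot; z up. Its top is 124 mm above the bench, the dial panel 90 mm. The well opens 112 mm along x, 70 mm along y; floor 20 mm above the bench, so a seated cartridge's top is 20 mm below the rim. Two blue strips 12 mm high, 58 mm apart, on the floor centre it along x.
- bay_seat (a point): where the cartridge's centre lies when seated in the analyser's well, 62 mm above the bench; axes as analyser. The cartridge's 64 mm side (own x) lies along the analyser's y, 3 mm to spare at each end, no room for fingers there; at its other two faces the well leaves 30 mm for fingers.
- guard (a joint): sliding hood, m: 0 open, 0.140 fully shut, moving to the analyser's -y. A weak spring (up to 2 N) and 1 N friction push back; in the last 15 mm a spring ball catch resists with about 12 N more, gives way with a click at 0.134, then holds the hood at 0.140 against a hard stop. Let go earlier, it slides back open.
- guard_push (a point): centre of the outer face of the hood's orange end plate (130 mm along x, 42 mm high, its middle 150 mm above the bench, black rubber strip); faces the analyser's +y, moves with the hood, axes as analyser. Push here to -y. The hood (clear, orange frame, 130 x 100 x 42 mm, top 170 mm above the bench) stands beside the well when open; too wide to grip.
- dial (a joint): channel dial, rad, turns endlessly both ways, counter-clockwise positive seen from above, 0 when its pointer points to the analyser's -x. Friction 0.03 N m, stays where it is left.
- dial_axis (a point): point on the dial's axis at the middle of its finger post's height; 125 mm above the bench. White dial 76 mm across, its top 102 mm above the bench.
- dial_post (a point): finger post of the dial: red upright pin, 14 mm across, 35 mm tall (102 to 137 mm above the bench), standing on the pointer 26 mm from the axis; this is on its centre line, 125 mm above the bench. It may be pinched from above and led round in a circle; it turns between the fingers.
- needle (a point): point 58 mm from the dial's axis in the direction of the red pointer; over the blue dot's centre when the dial is set right.
- mark_blue_c (a point): centre of the blue dot (14 mm across) on the analyser's panel, 58 mm from the dial's axis. A white dot of the same size lies on the other side; which side is which changes.
- tip_box: bystander: box of yellow pipette tips with a red rim, 80 x 118 x 54 mm; leave it.
- wash_bottle: bystander: white bottle with green cap, 68 mm across, 180 mm tall; leave it.
- dish_stack: bystander: two glass dishes, 60 mm across, 29 mm high; leave them.
- tube_rack: bystander: blue rack of capped tubes, 90 x 160 x 78 mm; leave it.
- pipette: bystander: pipette lying flat, 250 mm long; leave it.
- marker: bystander: pen lying flat, 120 mm long; leave it.

How it is judged:
By the outcome, as a careful person would: the job done as asked, in the order asked, and still so for the second after the job is handed in, with the robot touching nothing.
It also fails if it takes over 72 s, if anything falls off the work surface, if the arm or the gripper's body presses on something with over 40 N, if the wrist force passes 120 N, or if a joint passes its speed limit or range.

## Working session

There is one attempt and no reset: what is moved stays moved. The work goes in short steps, Python scripts to look and compute and a shell command to move; the robot and the scene stay as the last step left them, time stands still between calls to the robot, and variables do not carry over. Pictures are saved under pics/ and viewed, about 8 in all and at most 12, crops included, and the job is handed in when it is done.

```bash
ls; mkdir -p pics; cat > h.py <<'E'
import numpy as np, cv2
from station import *
def w(c,p): return np.array(c["orientation"])@np.array(p)+np.array(c["xyz"])
def marks(c,names):
    for n in names:
        try:
            for r in mark_of(n,c)[:2]: print(n,round(r["confidence"],2),np.round(w(c,r["position"]),1))
        except Exception as e: print(n,e)
def cloud(c):
    z=c["range_z"];K=np.array(c["intrinsics"]);v,u=np.mgrid[:480,:640]
    P=np.stack([(u-K[0,2])/K[0,0]*z,(v-K[1,2])/K[1,1]*z,z],-1)
    return P@np.array(c["orientation"]).T+np.array(c["xyz"])
E
python3 - <<'E'
from h import *
a=camera("top");b=camera("side")
cv2.imwrite("pics/a.png",a["frame"]);cv2.imwrite("pics/b.png",b["frame"])
for c in(a,b):
    print(np.round(c["xyz"],0),np.round(c["orientation"],2).tolist())
    marks(c,["cartridge_center","cradle","pad","analyser","bay_seat","guard_push","dial_axis","dial_post","needle","mark_blue_c","wash_bottle","tube_rack"])
o=get_obs();print(o["clock"],o["tcp_pos"],np.round(o["ee_rot"],3).tolist())
E
```

```text
pics
[ 422.  -18. 1170.] [[-0.01, -0.99, 0.1], [-1.0, 0.01, 0.03], [-0.03, -0.1, -0.99]]
cartridge_center 0.43 [ 642.8 -266.2    0.9]
cradle 0.64 [ 453.1 -297.1   -1. ]
pad 0.65 [ 646.  -266.7    0. ]
analyser 0.75 [610.4  90.9   1. ]
analyser 0.66 [ 620.7 -448.     2.7]
bay_seat 0.67 [602.3  27.3  63.8]
guard_push 0.63 [623.6 209.7 148.1]
dial_axis 0.89 [482.2 125.7 124.7]
dial_post 0.97 [463.7 136.7 128.1]
needle 0.59 [430.1 153.2  86.8]
mark_blue_c 0.6 [482.1 124.3 128.5]
mark_blue_c 0.56 [508.5 175.7  92.5]
wash_bottle 0.83 [ 620.3 -447.1    4. ]
tube_rack 0.82 [518.  429.3   1.7]
[ 418. -912.  698.] [[0.99, -0.1, 0.12], [-0.15, -0.54, 0.83], [-0.02, -0.84, -0.55]]
cartridge_center 0.75 [ 445.5 -288.5   51.6]
cradle 0.76 [ 450.  -295.4    3.1]
pad 0.85 [ 645.5 -268.8   -1.9]
analyser 0.81 [609.1  93.1  -4.1]
bay_seat 0.68 [597.1  25.2  62.9]
guard_push 0.87 [622.9 212.9 148.6]
dial_axis 0.78 [482.  122.4 125.3]
dial_post 0.56 [459.1 139.4 126.3]
dial_post 0.16 [ 7.850e+02 -1.763e+02  6.000e-01]
needle 0.98 [432.6 157.1  92.7]
wash_bottle 0.91 [ 621.7 -441.7   -3.3]
tube_rack 0.61 [525.3 429.1   2.4]
1.3 [148.06983072 632.89160792 214.634758  ] [[-0.974, 0.228, -0.0], [0.228, 0.974, -0.0], [0.0, -0.0, -1.0]]
```

View pics/a.png

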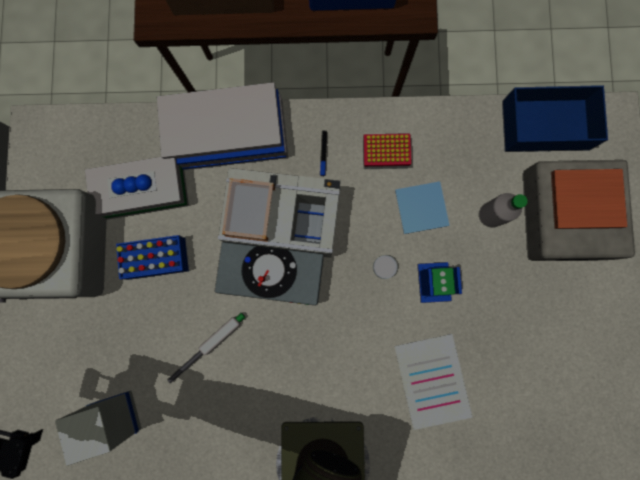

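View pics/b.png

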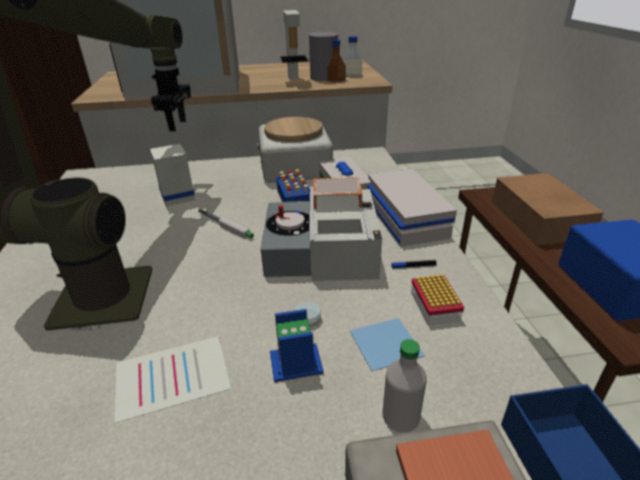

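The top view shows the cradle with the green cartridge at (440,282), pad (422,207), analyser around (280,240), its open well at (310,220), hood at (248,208), dial at (268,270) with pointer toward (262,280), and blue dot about (248,260). The side view shows the cradle cheeks facing ±y. Next: precise measurement.

```bash
python3 - <<'E'
from h import *
a=camera("top");b=camera("side")
def rect(P,n):
    (cx,cy),(s1,s2),an=cv2.minAreaRect(P.astype(np.float32)); print(n,len(P),round(cx,1),round(cy,1),"size",round(s1),round(s2),"ang",round(an,1))
C=cloud(a);f=a["frame"].astype(int);hsv=cv2.cvtColor(a["frame"],cv2.COLOR_BGR2HSV)
def box(x0,x1,y0,y1,z0,z1,C=C): return (C[...,0]>x0)&(C[...,0]<x1)&(C[...,1]>y0)&(C[...,1]<y1)&(C[...,2]>z0)&(C[...,2]<z1)
for n,c in(("top",a),("side",b)):
    C=cloud(c);hsv=cv2.cvtColor(c["frame"],cv2.COLOR_BGR2HSV);H,S=hsv[...,0],hsv[...,1]
    m=box(390,520,-360,-230,86,102,C)&(H>40)&(H<85)&(S>80); rect(C[m],n+" green top"); print(np.median(C[m],0).round(1))
    m=box(390,520,-360,-230,104,120,C); rect(C[m],n+" cheeks")
    m=box(390,520,-360,-200,3,120,C)&(H>100)&(S>100); rect(C[m],n+" cradle all")
    m=box(560,730,-350,-180,-5,8,C)&(H>90)&(H<115)&(S>60); rect(C[m],n+" pad"); print(np.median(C[m],0).round(1))
    m=box(520,760,-60,300,118,129,C); rect(C[m],n+" anal top")
    m=box(400,560,0,260,85,95,C); rect(C[m],n+" panel")
    m=box(420,560,20,240,80,100,C)&(H>100)&(H<130)&(S>120); print(n,"blue dot",m.sum(),np.median(C[m],0).round(1) if m.any() else 0)
    m=box(400,560,20,240,98,108,C)&(S<60); rect(C[m],n+" dialtop")
    m=box(420,560,20,240,85,145,C)&((H<8)|(H>172))&(S>120); print(n,"red",m.sum(),np.median(C[m],0).round(1))
    m=box(420,560,20,240,130,145,C); print(n,"post top",m.sum(),np.median(C[m],0).round(1))
    m=box(520,760,-60,300,160,178,C); rect(C[m],n+" hood top")
    for i in range(1):
        for nm in ["bay_seat","mark_blue_c","cradle","cartridge_center","dial_axis","needle"]: marks(c,[nm])
f=a["frame"][150:310,200:480]; cv2.imwrite("pics/c.png",cv2.resize(f,None,fx=2.8,fy=2.8,interpolation=cv2.INTER_CUBIC))
E
```

```text
Traceback (most recent call last):
cv2.error: OpenCV(4.12.0) /io/opencv/modules/imgproc/src/convhull.cpp:143: error: (-215:Assertion failed) total >= 0 && (depth == CV_32F || depth == CV_32S) in function 'convexHull'
```

```bash
cat > m.py <<'E'
from h import *
a=camera("top");b=camera("side")
def rect(P,n):
    if len(P)<5: print(n,"none");return
    (cx,cy),(s1,s2),an=cv2.minAreaRect(np.ascontiguousarray(P[:,:2],np.float32)); print(n,len(P),round(cx,1),round(cy,1),"size",round(s1),round(s2),"ang",round(an,1),"med",np.median(P,0).round(1))
def box(x0,x1,y0,y1,z0,z1,C): return (C[...,0]>x0)&(C[...,0]<x1)&(C[...,1]>y0)&(C[...,1]<y1)&(C[...,2]>z0)&(C[...,2]<z1)
for n,c in(("top",a),("side",b)):
    C=cloud(c);hsv=cv2.cvtColor(c["frame"],cv2.COLOR_BGR2HSV);H,S=hsv[...,0],hsv[...,1]
    m=box(390,520,-360,-230,86,102,C)&(H>40)&(H<85)&(S>80); rect(C[m],n+" green top")
    m=box(390,520,-360,-230,104,120,C); rect(C[m],n+" cheeks")
    m=box(390,520,-360,-200,3,120,C)&(H>100)&(S>100); rect(C[m],n+" cradle all")
    m=box(560,730,-350,-180,-5,8,C)&(H>90)&(H<115)&(S>60); rect(C[m],n+" pad")
    m=box(520,760,-60,300,118,129,C); rect(C[m],n+" anal top")
    m=box(400,560,0,260,85,95,C); rect(C[m],n+" panel")
    m=box(420,560,20,240,80,100,C)&(H>100)&(H<130)&(S>120); rect(C[m],n+" blue dot")
    m=box(420,560,20,240,98,108,C)&(S<60); rect(C[m],n+" dialtop")
    m=box(420,560,20,240,85,145,C)&((H<8)|(H>172))&(S>120); rect(C[m],n+" red")
    m=box(420,520,20,240,130,145,C); rect(C[m],n+" post top")
    m=box(520,760,-60,300,160,178,C); rect(C[m],n+" hood top")
    m=box(550,680,-20,90,10,40,C)&(S<100); rect(C[m],n+" wellfloor")
    marks(c,["bay_seat","mark_blue_c","cartridge_center","dial_axis","needle"])
f=a["frame"][150:310,200:480]; cv2.imwrite("pics/c.png",cv2.resize(f,None,fx=2.8,fy=2.8,interpolation=cv2.INTER_CUBIC))
E
python3 m.py
```

```text
top green top 493 449.2 -293.4 size 64 52 ang 3.5 med [ 449.2 -292.7   93.3]
top cheeks 226 449.8 -291.3 size 63 75 ang 3.4 med [ 448.9 -319.2  111.2]
top cradle all 853 449.1 -291.8 size 99 78 ang 2.8 med [ 446.6 -268.2   36.9]
top pad 2021 645.2 -268.1 size 119 119 ang 9.7 med [ 644.7 -268.5    1.9]
top anal top 4097 620.6 93.8 size 270 176 ang 82.5 med [629.1  72.2 124.2]
top panel 4413 484.2 121.8 size 250 147 ang 82.4 med [469.1 121.3  90.1]
top blue dot 49 505.7 173.3 size 17 17 ang 1.2 med [506.5 173.9  91.1]
top dialtop 743 533.6 132.2 size 163 136 ang 44.7 med [484.1 119.8 102.4]
top red 60 458.2 134.5 size 10 41 ang 50.9 med [456.7 134.8 109. ]
top post top 30 457.9 134.9 size 11 12 ang 88.4 med [459.1 135.6 136.6]
top hood top 2513 616.7 161.4 size 101 131 ang 82.3 med [616. 161. 170.]
top wellfloor 923 605.4 26.9 size 67 102 ang 82.6 med [606.4  27.   20.1]
bay_seat 0.77 [599.2  24.1  65.2]
mark_blue_c 0.42 [509.2 176.9  94.3]
dial_axis 0.73 [481.6 122.6 124. ]
needle 0.98 [435.  151.9  89.1]
needle 0.73 [599.6  26.5  60.9]
side green top 323 449.2 -281.6 size 63 43 ang 3
[... 234 characters left out ...]
ed [ 634.4 -261.8    1.4]
side anal top 2460 621.3 92.3 size 275 174 ang 82.4 med [622.6  75.4 123.4]
side panel 1715 488.4 121.9 size 256 154 ang 82.6 med [468.2  81.2  89.5]
side blue dot 5 510.1 179.8 size 8 6 ang 83.9 med [510.5 179.4  90.2]
side dialtop 312 495.3 100.2 size 76 125 ang 32.1 med [484.4 115.1 101.7]
side red 52 450.8 151.6 size 16 51 ang 13.7 med [457.5 130.3 121. ]
side post top 20 458.0 134.3 size 10 14 ang 10.5 med [458.3 131.6 136.5]
side hood top 834 617.9 160.5 size 107 130 ang 82.0 med [616.5 154.9 169.2]
side wellfloor none
bay_seat 0.8 [596.4  25.7  59.7]
cartridge_center 0.7 [ 447.9 -289.9   51.1]
dial_axis 0.93 [481.5 122.7 126.9]
needle 0.81 [435.2 153.5  93.2]
```

View pics/c.png

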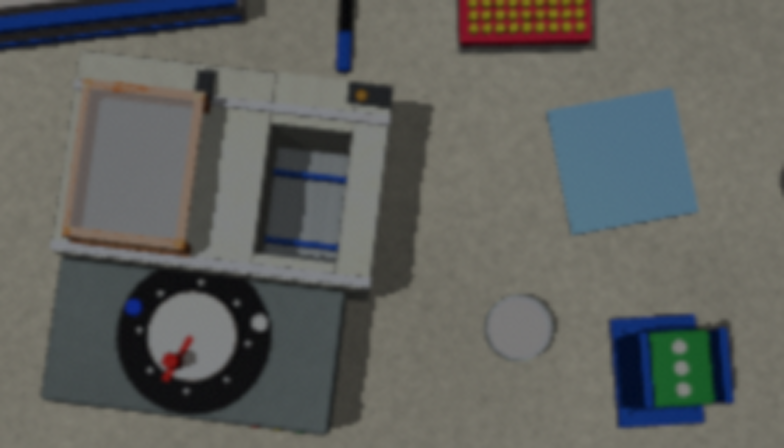

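Top crop: blue dot (133,307), white dot (260,323), post (170,362), pointer toward lower left; well (305,195) with its two blue strips; cradle cheeks left and right of the cartridge. So the analyser's yaw is about -7.6°, the cradle's about +3.3°, and the dial has to go about 88° clockwise.

```bash
cat > plan.py <<'E'
import sys; from h import *
from scipy.spatial.transform import Rotation as R
# args: x y z jawyaw_deg  (several targets) ; jaw axis tool y at given yaw, tool down
o=get_obs(); p=np.array(o["tcp_pos"]);M=np.array(o["ee_rot"])
print("t",round(o["clock"],2),"tcp",p.round(1),"yaw",round(np.degrees(np.arctan2(M[1,1],M[0,1])),1),"w",round(o["gripper_width"],1),"F",np.round(o["contact_force"],1),"q",np.round(o["q"],2))
v=list(map(float,sys.argv[1:]))
for x,y,z,a in zip(v[::4],v[1::4],v[2::4],v[3::4]):
    a=np.radians(a);Y=np.array([np.cos(a),np.sin(a),0]);Z=np.array([0,0,-1.]);T=np.stack([np.cross(Y,Z),Y,Z],1)
    print((x,y,z),"turn",np.round(R.from_matrix(M.T@T).as_rotvec()/np.pi,4),"shift",np.round(M.T@(np.array([x,y,z])-p)/500,4))
E
python3 plan.py 430 100 230 30 449.3 -292.5 200 3.3 449.3 -292.5 53 3.3
python3 - <<'E'
from h import *
a=camera("top");C=cloud(a)
# well rim: hole inside top surface
m=(C[...,2]>118)&(C[...,2]<130)
R=np.array([[.9912,-.1323],[.1323,.9912]])  # rows: ex, ey (yaw -7.6)
L=(C[...,:2]-np.array([600,26.]))@R.T
for s in(-20,-10,0,10,20):
    k=m&(abs(L[...,1]-s)<3); x=L[...,0][k]; print("x edges at y",s,x[(x<0)].max().round(1),x[(x>0)].min().round(1))
for s in(-40,-20,0,20,40):
    k=m&(abs(L[...,0]-s)<3); y=L[...,1][k]; print("y edges at x",s,y[(y<0)].max().round(1),y[(y>0)].min().round(1))
h=cv2.cvtColor(a["frame"],cv2.COLOR_BGR2HSV);k=(h[...,0]>100)&(h[...,0]<130)&(h[...,1]>90)&(C[...,2]<50)&(abs(L[...,0])<50)&(abs(L[...,1])<30)
x=L[...,0][k];print("strips",np.median(x[x<0]),np.median(x[x>0]),np.median(C[...,2][k]))
E
```

```text
t 2.0 tcp [148.1 632.9 214.7] yaw 76.8 w 94.9 F [-0.5 -0.4 -0.1] q [ 1.26  0.12  1.65  0.    1.37 -0.08]
(430.0, 100.0, 230.0) turn [-0.     -0.      0.2602] shift [-0.7918 -0.9093 -0.0307]
(449.3, -292.5, 200.0) turn [-0.     -0.      0.4085] shift [-1.0082 -1.6649  0.0293]
(449.3, -292.5, 53.0) turn [-0.     -0.      0.4085] shift [-1.0082 -1.6649  0.3233]
x edges at y -20 -57.6 54.9
x edges at y -10 -59.2 54.6
x edges at y 0 -57.8 54.8
x edges at y 10 -59.1 54.2
x edges at y 20 -57.9 55.0
y edges at x -40 -36.4 34.6
y edges at x -20 -36.4 34.6
y edges at x 0 -36.5 34.6
y edges at x 20 -36.4 34.7
y edges at x 40 -36.1 35.0
strips -33.1680775889821 29.76088287650453 31.214013414518604
```

```bash
python3 -m inch '[[[0,0,0.26],[-0.79,-0.91,-0.03],0],[[0,0,0.26],[-0.79,-0.91,-0.03],0],[[0,0,0.26],[-0.79,-0.91,-0.03],0],[[0,0,0.26],[-0.79,-0.91,-0.03],0],[[0,0,0.26],[-0.79,-0.91,-0.03],0],[[0,0,0.26],[-0.79,-0.91,-0.03],0],[[0,0,0.26],[-0.79,-0.91,-0.03],0],[[0,0,0.26],[-0.79,-0.91,-0.03],0],[[0,0,0.26],[-0.79,-0.91,-0.03],0],[[0,0,0.26],[-0.79,-0.91,-0.03],0],[[0,0,0.26],[-0.79,-0.91,-0.03],0],[[0,0,0.26],[-0.79,-0.91,-0.03],0],[[0,0,0.26],[-0.79,-0.91,-0.03],0]]' 25; python3 plan.py 449.3 -292.5 180 3.3
```

```text
clock: 3.35
tcp_pos: [430.9, 95.5, 230.2]
ee_rot: [[-0.494, 0.87, 0.001], [0.87, 0.494, -0.001], [-0.002, 0.001, -1.0]]
contact_force: [-1.1, 0.2, 1.1]
gripper_width: 95.0
t 3.35 tcp [430.9  95.5 230.2] yaw 29.6 w 95.0 F [-1.1  0.2  1.1] q [ 0.1  -0.37  2.07 -0.    1.44 -0.42]
(449.3, -292.5, 180.0) turn [0.0003 0.0005 0.146 ] shift [-0.6928 -0.3512  0.1014]
```

```bash
python3 -m inch '[[[0,0,0.146],[-0.69,-0.35,0.1],0],[[0,0,0.146],[-0.69,-0.35,0.1],0],[[0,0,0.146],[-0.69,-0.35,0.1],0],[[0,0,0.146],[-0.69,-0.35,0.1],0],[[0,0,0.146],[-0.69,-0.35,0.1],0],[[0,0,0.146],[-0.69,-0.35,0.1],0],[[0,0,0.146],[-0.69,-0.35,0.1],0],[[0,0,0.146],[-0.69,-0.35,0.1],0],[[0,0,0.146],[-0.69,-0.35,0.1],0],[[0,0,0.146],[-0.69,-0.35,0.1],0],[[0,0,0.146],[-0.69,-0.35,0.1],0]]'; python3 plan.py 449.3 -292.5 53 3.3
```

```text
clock: 4.45
tcp_pos: [450.5, -285.1, 179.7]
ee_rot: [[-0.067, 0.998, 0.0], [0.998, 0.067, 0.0], [0.0, 0.0, -1.0]]
contact_force: [0.0, -0.0, -0.4]
gripper_width: 95.0
t 4.45 tcp [ 450.5 -285.1  179.7] yaw 3.8 w 95.0 F [ 0.  -0.  -0.4] q [-0.67 -0.11  1.95  0.    1.31 -0.73]
(449.3, -292.5, 53.0) turn [ 0.     -0.0001  0.0029] shift [-0.0148 -0.0035  0.2535]
```

```bash
python3 -m inch '[[[0,0,0.003],[-0.01,-0.003,0.1],0],[[0,0,0.003],[-0.01,-0.003,0.1],0],[[0,0,0.003],[-0.01,-0.003,0.1],0]]'; python3 plan.py 449.3 -292.5 53 3.3
```

```text
clock: 4.75
tcp_pos: [448.7, -289.7, 129.2]
ee_rot: [[-0.058, 0.998, -0.002], [0.998, 0.058, 0.002], [0.002, -0.002, -1.0]]
contact_force: [0.3, 0.1, 0.8]
gripper_width: 95.0
t 4.75 tcp [ 448.7 -289.7  129.2] yaw 3.3 w 95.0 F [0.3 0.1 0.8] q [-0.67 -0.06  1.99  0.    1.22 -0.73]
(449.3, -292.5, 53.0) turn [-0.0005 -0.0006  0.0001] shift [-0.0059  0.0012  0.1524]
```

```bash
python3 -m inch '[[[0,0,0],[-0.003,0.001,0.08],0],[[0,0,0],[-0.003,0.001,0.13],0],[[0,0,0],[-0.003,0.001,0.15],0],[[0,0,0],[-0.003,0.001,0.152],0],[[0,0,0],[-0.003,0.001,0.152],0]]' ; python3 plan.py 449.3 -292.5 53 3.3
```

```text
clock: 5.25
tcp_pos: [450.9, -293.6, 55.7]
ee_rot: [[-0.056, 0.998, 0.002], [0.998, 0.056, -0.002], [-0.002, 0.002, -1.0]]
contact_force: [-0.9, -0.0, -0.4]
gripper_width: 95.1
t 5.25 tcp [ 450.9 -293.6   55.7] yaw 3.2 w 95.1 F [-0.9 -0.  -0.4] q [-0.68  0.03  2.03  0.    1.07 -0.73]
(449.3, -292.5, 53.0) turn [ 0.0007  0.0006 -0.0003] shift [ 0.0023 -0.0031  0.0055]
```

```bash
python3 -m inch '[[[0,0,0],[0.001,-0.003,0.003],1],[[0,0,0],[0.001,-0.003,0.003],1],[[0,0,0],[0.001,-0.003,0.003],1],[[0,0,0],[0.001,-0.003,0.003],1],[[0,0,0],[0.001,-0.003,0.003],1],[[0,0,0],[0.001,-0.003,0.003],1]]' 30; python3 plan.py 449.3 -292.5 190 3.3 645 -268 190 3.3
```

```text
clock: 5.85
tcp_pos: [448.3, -292.7, 52.5]
ee_rot: [[-0.056, 0.998, 0.0], [0.998, 0.056, -0.0], [-0.0, 0.0, -1.0]]
contact_force: [0.5, -0.1, 0.3]
gripper_width: 64.1
t 5.85 tcp [ 448.3 -292.7   52.5] yaw 3.2 w 64.1 F [ 0.5 -0.1  0.3] q [-0.68  0.03  2.04  0.    1.07 -0.73]
(449.3, -292.5, 190.0) turn [ 0.0001  0.0001 -0.0005] shift [ 1.00e-04  2.10e-03 -2.75e-01]
(645.0, -268.0, 190.0) turn [ 0.0001  0.0001 -0.0005] shift [ 0.0271  0.3956 -0.2749]
```

```bash
python3 -m inch '[[[0,0,0],[0,0.001,-0.04],1],[[0,0,0],[0,0.001,-0.1],1],[[0,0,0],[0,0.001,-0.17],1],[[0,0,0],[0,0.001,-0.24],1],[[0,0,0],[0,0.001,-0.26],1],[[0,0,0],[0,0.001,-0.26],1],[[0,0,0],[0.004,0.05,-0.26],1],[[0,0,0],[0.01,0.13,-0.26],1],[[0,0,0],[0.016,0.22,-0.26],1],[[0,0,0],[0.022,0.31,-0.26],1],[[0,0,0],[0.026,0.37,-0.2],1],[[0,0,0],[0.027,0.395,-0.14],1],[[0,0,0],[0.027,0.395,-0.08],1],[[0,0,0],[0.027,0.395,-0.04],1],[[0,0,0],[0.027,0.395,-0.02],1],[[0,0,0],[0.027,0.395,-0.02],1],[[0,0,0],[0.027,0.395,-0.02],1]]' ; python3 plan.py 645.5 -268 45 3.3
```

```text
clock: 7.55
tcp_pos: [644.4, -268.0, 61.9]
ee_rot: [[-0.056, 0.998, -0.0], [0.998, 0.056, 0.0], [0.0, -0.0, -1.0]]
contact_force: [-0.3, -0.7, -2.5]
gripper_width: 64.2
t 7.55 tcp [ 644.4 -268.    61.9] yaw 3.2 w 64.2 F [-0.3 -0.7 -2.5] q [-0.47  0.35  1.65  0.    1.14 -0.53]
(645.5, -268.0, 45.0) turn [-0.0001 -0.0001 -0.0005] shift [-0.0001  0.0022  0.0337]
```

```bash
python3 -m inch '[[[0,0,0],[0,0.002,0.015],1],[[0,0,0],[0,0.002,0.026],1],[[0,0,0],[0,0.002,0.03],1],[[0,0,0],[0,0.002,0.033],1],[[0,0,0],[0,0.002,0.034],1],[[0,0,0],[0,0.002,0.035],1],[[0,0,0],[0,0.002,0.035],1],[[0,0,0],[0,0.002,0.035],1]]' ; python3 plan.py
```

```text
clock: 8.35
tcp_pos: [645.7, -268.0, 44.8]
ee_rot: [[-0.056, 0.998, 0.0], [0.998, 0.056, -0.0], [-0.0, 0.0, -1.0]]
contact_force: [-0.3, 0.2, -3.6]
gripper_width: 64.2
t 8.35 tcp [ 645.7 -268.    44.8] yaw 3.2 w 64.2 F [-0.3  0.2 -3.6] q [-0.47  0.37  1.65  0.    1.12 -0.53]
```

```bash
python3 -m inch '[[[0,0,0],[0,0,0.002],1],[[0,0,0],[0,0,0.002],1],[[0,0,0],[0,0,0.002],1]]'; python3 -c "
from h import *
b=camera('side');marks(b,['cartridge_center'])
C=cloud(b);h=cv2.cvtColor(b['frame'],cv2.COLOR_BGR2HSV)
"
```

```text
clock: 8.65
tcp_pos: [645.8, -268.1, 44.5]
ee_rot: [[-0.056, 0.998, 0.001], [0.998, 0.056, -0.0], [-0.0, 0.001, -1.0]]
contact_force: [-1.2, 0.8, 1.2]
gripper_width: 64.2
cartridge_center 0.67 [ 644.2 -261.7   44.4]
```

```bash
python3 -m inch '[[[0,0,0],[0,0,0],0],[[0,0,0],[0,0,0],0],[[0,0,0],[0,0,0],0],[[0,0,0],[0,0,0],0],[[0,0,0],[0,0,-0.06],0],[[0,0,0],[0,0,-0.12],0],[[0,0,0],[0,0,-0.15],0],[[0,0,0.1],[0,0,-0.15],0],[[0,0,0.2],[0,0,-0.15],0],[[0,0,0.3],[0,0,-0.15],0],[[0,0,0.4],[0,0,-0.15],0],[[0,0,0.5],[0,0,-0.15],0],[[0,0,0.5],[0,0,-0.15],0],[[0,0,0.5],[0,0,-0.15],0]]'; python3 plan.py 645.8 -268.2 45 -86.8 ; python3 - <<'E'
from h import *
for n in("top","side"):
    b=camera(n);marks(b,['cartridge_center'])
    C=cloud(b);h=cv2.cvtColor(b['frame'],cv2.COLOR_BGR2HSV)
    m=(abs(C[...,0]-645)<60)&(abs(C[...,1]+268)<60)&(abs(C[...,2]-85)<6)&(h[...,0]>40)&(h[...,0]<90)&(h[...,1]>70)
    P=C[m]; print(n,len(P),P.min(0).round(1) if len(P) else 0,P.max(0).round(1) if len(P) else 0)
    if len(P)>5: print(cv2.minAreaRect(np.ascontiguousarray(P[:,:2],np.float32)))
E
```

```text
clock: 10.15
tcp_pos: [645.3, -267.8, 118.0]
ee_rot: [[0.842, 0.54, -0.001], [0.54, -0.842, 0.0], [-0.0, -0.001, -1.0]]
contact_force: [-0.1, -0.4, -0.3]
gripper_width: 94.8
t 10.15 tcp [ 645.3 -267.8  118. ] yaw -57.3 w 94.8 F [-0.1 -0.4 -0.3] q [-0.47  0.3   1.61 -0.    1.23  0.53]
(645.8, -268.2, 45.0) turn [-1.000e-04  1.000e-04  1.639e-01] shift [0.0004 0.0012 0.1461]
top 0 0 0
cartridge_center 0.57 [ 647.9 -265.9   43. ]
side 489 [ 613.6 -296.2   79. ] [ 676.8 -241.9   88.3]
((645.5595703125, -269.4720458984375), (63.08763122558594, 54.205238342285156), 2.119546413421631)
```

```bash
python3 -m inch '[[[0,0,0.1],[0,0,0],0],[[0,0,0.164],[0,0.001,0],0],[[0,0,0.164],[0,0.001,0.02],0],[[0,0,0.164],[0,0.001,0.06],0],[[0,0,0.164],[0,0.001,0.1],0],[[0,0,0.164],[0,0.001,0.13],0],[[0,0,0.164],[0,0.001,0.138],0],[[0,0,0.164],[0,0.001,0.138],0],[[0,0,0.164],[0,0.001,0.138],0]]'; python3 plan.py 645.8 -268.5 49 -86.8
```

```text
clock: 11.25
tcp_pos: [646.5, -268.7, 50.7]
ee_rot: [[0.998, 0.062, 0.001], [0.062, -0.998, -0.001], [0.001, 0.001, -1.0]]
contact_force: [0.2, -0.6, 1.0]
gripper_width: 95.3
t 11.25 tcp [ 646.5 -268.7   50.7] yaw -86.4 w 95.3 F [ 0.2 -0.6  1. ] q [-0.47  0.37  1.65  0.    1.12  1.04]
(645.8, -268.5, 49.0) turn [ 0.0003 -0.0004  0.002 ] shift [-0.0013 -0.0004  0.0034]
```

```bash
python3 -m inch '[[[0,0,0.002],[-0.001,0,0.003],1],[[0,0,0.002],[-0.001,0,0.003],1],[[0,0,0.002],[-0.001,0,0.003],1],[[0,0,0.002],[-0.001,0,0.003],1],[[0,0,0.002],[-0.001,0,0.003],1],[[0,0,0.002],[-0.001,0,0.003],1],[[0,0,0.002],[-0.001,0,-0.04],1],[[0,0,0.002],[-0.001,0,-0.1],1],[[0,0,0.002],[-0.001,0,-0.17],1],[[0,0,0.002],[-0.001,0,-0.24],1],[[0,0,0.002],[-0.001,0,-0.3],1],[[0,0,0.002],[-0.001,0,-0.3],1],[[0,0,0.002],[-0.001,0,-0.3],1]]' 30; python3 plan.py 598.3 25.4 200 -7.6
```

```text
clock: 12.55
tcp_pos: [645.0, -268.2, 198.6]
ee_rot: [[0.998, 0.055, -0.001], [0.055, -0.998, 0.0], [-0.001, -0.0, -1.0]]
contact_force: [-0.3, -0.2, -4.3]
gripper_width: 51.7
t 12.55 tcp [ 645.  -268.2  198.6] yaw -86.8 w 51.7 F [-0.3 -0.2 -4.3] q [-0.47  0.24  1.55 -0.    1.36  1.04]
(598.3, 25.4, 200.0) turn [-3.000e-04  1.000e-04 -4.402e-01] shift [-0.0607 -0.5915 -0.0025]
```

```bash
python3 -m inch '[[[0,0,-0.04],[-0.006,-0.05,-0.003],1],[[0,0,-0.08],[-0.012,-0.11,-0.003],1],[[0,0,-0.12],[-0.018,-0.17,-0.003],1],[[0,0,-0.16],[-0.025,-0.24,-0.003],1],[[0,0,-0.2],[-0.03,-0.31,-0.003],1],[[0,0,-0.24],[-0.037,-0.38,-0.003],1],[[0,0,-0.28],[-0.045,-0.44,-0.003],1],[[0,0,-0.32],[-0.05,-0.5,-0.003],1],[[0,0,-0.36],[-0.055,-0.55,-0.003],1],[[0,0,-0.4],[-0.06,-0.58,-0.003],1],[[0,0,-0.44],[-0.061,-0.592,-0.003],1],[[0,0,-0.44],[-0.061,-0.592,-0.003],1],[[0,0,-0.44],[-0.061,-0.592,-0.003],1],[[0,0,-0.44],[-0.061,-0.592,-0.003],1],[[0,0,-0.44],[-0.061,-0.592,-0.003],1],[[0,0,-0.44],[-0.061,-0.592,-0.003],1]]'; python3 plan.py 598.3 25.4 200 -7.6; python3 - <<'E'
from h import *
for n in("side","top"):
    b=camera(n);marks(b,['cartridge_center','bay_seat'])
    cv2.imwrite("pics/d_%s.png"%n,b["frame"])
E
```

```text
clock: 14.15
tcp_pos: [598.5, 25.0, 201.0]
ee_rot: [[0.134, 0.991, -0.0], [0.991, -0.134, -0.0], [-0.0, -0.0, -1.0]]
contact_force: [0.2, -0.3, -3.0]
gripper_width: 51.8
t 14.15 tcp [598.5  25.  201. ] yaw -7.7 w 51.8 F [ 0.2 -0.3 -3. ] q [-0.05  0.02  1.78 -0.    1.34  0.09]
(598.3, 25.4, 200.0) turn [-0.0001  0.     -0.0006] shift [ 0.0007 -0.0005  0.002 ]
bay_seat 0.77 [595.9  24.6  59.6]
cartridge_center 0.55 [593.4  19.2 192.4]
cartridge_center 0.46 [ 789.5 -174.5    2.3]
bay_seat 0.92 [601.2  29.5  63.5]
```

View pics/d_side.png

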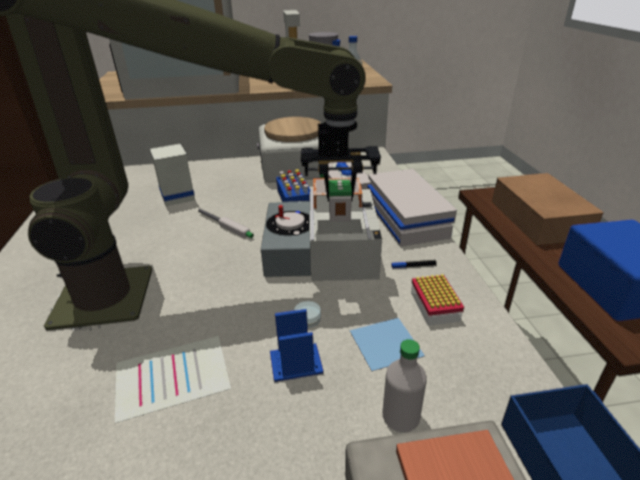

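The side view shows the cartridge held upright, with its white face at (342,205) and green top at (341,187), just above the well. I'll check its alignment to the well within the same camera.

```bash
python3 - <<'E'
from h import *
R=np.array([[.9912,-.1323],[.1323,.9912]])
for n in("side","top"):
    b=camera(n);C=cloud(b);L=(C[...,:2]-np.array([598.3,25.4]))@R.T;z=C[...,2]
    g=cv2.cvtColor(b["frame"],cv2.COLOR_BGR2HSV)
    m=(abs(L[...,0])<15)&(L[...,1]<-20)&(L[...,1]>-50)&(z>155)&(z<225)
    if m.sum()>5:
        for z0 in(165,180,195,215):
            k=m&(abs(z-z0)<6); print(n,"face y at z",z0,k.sum(),np.median(L[...,1][k]).round(1))
        k=m; print("slope y/x",np.polyfit(L[...,0][k],L[...,1][k],1).round(3))
        k=(abs(L[...,1]+32)<8)&(abs(z-165)<10)&(abs(L[...,0])<50); print("x ext low",np.percentile(L[...,0][k],[1,99]).round(1))
    # rim
    t=(abs(z-124)<5)
    for s in(-40,45):
        k=t&(abs(L[...,0]-s)<4); y=L[...,1][k]; y=y[abs(y)<60]; print(n,"rim y at x",s, y[y<0].max().round(1) if (y<0).any() else 0, y[y>0].min().round(1) if (y>0).any() else 0)
    k=t&(L[...,0]>-80)&(L[...,0]<80)&(L[...,1]<-20)&(L[...,1]>-90); print("outer -y edge",np.percentile(L[...,1][k],[1,2]).round(1) if k.any() else 0)
E
```

```text
side face y at z 165 50 -30.8
side face y at z 180 51 -31.0
side face y at z 195 55 -31.0
side face y at z 215 60 -30.9
slope y/x [-1.2000e-02 -3.0832e+01]
x ext low [-23.1  25.4]
side rim y at x -40 -32.9 35.2
side rim y at x 45 -40.0 31.2
outer -y edge [-66.7 -66.1]
top face y at z 165 1 -31.2
top face y at z 180 1 -31.6
top face y at z 195 2 -31.7
top face y at z 215 7 -31.5
slope y/x [-8.0000e-03 -3.1492e+01]
x ext low [-13.5 -12.7]
top rim y at x -40 0 52.0
top rim y at x 45 -56.7 0
outer -y edge [-64.3 -64.3]
```

```bash
python3 -m inch '[[[0,0,0],[-0.002,0,0.01],1],[[0,0,0],[-0.002,0,0.04],1],[[0,0,0],[-0.002,0,0.055],1],[[0,0,0],[-0.002,0,0.06],1],[[0,0,0],[-0.002,0,0.067],1],[[0,0,0],[-0.002,0,0.074],1],[[0,0,0],[-0.002,0,0.08],1],[[0,0,0],[-0.002,0,0.08],1],[[0,0,0],[-0.002,0,0.08],1]]'; python3 plan.py 598.2 24.6 67 -7.6
```

```text
clock: 15.45
tcp_pos: [598.5, 24.5, 161.3]
ee_rot: [[0.133, 0.991, 0.0], [0.991, -0.133, -0.0], [0.0, 0.0, -1.0]]
contact_force: [0.8, -1.0, -3.0]
gripper_width: 51.8
t 15.45 tcp [598.5  24.5 161.3] yaw -7.6 w 51.8 F [ 0.8 -1.  -3. ] q [-0.05  0.05  1.82 -0.    1.27  0.08]
(598.2, 24.6, 67.0) turn [ 0.0001 -0.     -0.0001] shift [ 1.000e-04 -6.000e-04  1.886e-01]
```

```bash
python3 -m inch '[[[0,0,0],[0,0,0.02],1],[[0,0,0],[0,0,0.045],1],[[0,0,0],[0,0,0.07],1],[[0,0,0],[0,0,0.095],1],[[0,0,0],[0,0,0.12],1],[[0,0,0],[0,0,0.135],1],[[0,0,0],[0,0,0.14],1],[[0,0,0],[0,0,0.145],1],[[0,0,0],[0,0,0.15],1],[[0,0,0],[0,0,0.155],1],[[0,0,0],[0,0,0.155],1],[[0,0,0],[0,0,0.155],1]]'; python3 plan.py 598.2 24.6 67 -7.6
```

```text
clock: 16.65
tcp_pos: [598.5, 24.5, 83.9]
ee_rot: [[0.133, 0.991, 0.0], [0.991, -0.133, -0.0], [0.0, 0.0, -1.0]]
contact_force: [0.2, -0.5, -3.5]
gripper_width: 51.8
t 16.65 tcp [598.5  24.5  83.9] yaw -7.6 w 51.8 F [ 0.2 -0.5 -3.5] q [-0.05  0.13  1.88 -0.    1.14  0.08]
(598.2, 24.6, 67.0) turn [ 0.0001 -0.     -0.0002] shift [ 0.0001 -0.0006  0.0337]
```

Foot is at about 37 mm; the strips begin at 32 mm.

```bash
python3 -m inch '[[[0,0,0],[0,0,0.005],1],[[0,0,0],[0,0,0.01],1],[[0,0,0],[0,0,0.015],1],[[0,0,0],[0,0,0.02],1],[[0,0,0],[0,0,0.024],1],[[0,0,0],[0,0,0.028],1],[[0,0,0],[0,0,0.028],1],[[0,0,0],[0,0,0.028],1]]'; python3 plan.py 598.2 24.6 67 -7.6
```

```text
clock: 17.45
tcp_pos: [598.4, 24.5, 69.6]
ee_rot: [[0.133, 0.991, -0.0], [0.991, -0.133, -0.0], [-0.0, -0.0, -1.0]]
contact_force: [-0.3, 0.1, -3.7]
gripper_width: 52.0
t 17.45 tcp [598.4  24.5  69.6] yaw -7.6 w 52.0 F [-0.3  0.1 -3.7] q [-0.05  0.14  1.88 -0.    1.11  0.08]
(598.2, 24.6, 67.0) turn [-0.      0.     -0.0002] shift [ 0.0002 -0.0004  0.0053]
```

```bash
python3 -m inch '[[[0,0,0],[0,0,0.002],1],[[0,0,0],[0,0,0.004],1],[[0,0,0],[0,0,0.006],1],[[0,0,0],[0,0,0.007],1],[[0,0,0],[0,0,0.008],1],[[0,0,0],[0,0,0.008],1],[[0,0,0],[0,0,0.008],1]]'; python3 plan.py 598.2 24.6 67 -7.6
```

```text
clock: 18.15
tcp_pos: [598.5, 24.5, 66.2]
ee_rot: [[0.133, 0.991, 0.0], [0.991, -0.133, -0.0], [0.0, 0.0, -1.0]]
contact_force: [-2.7, -0.3, 1.6]
gripper_width: 51.2
t 18.15 tcp [598.5  24.5  66.2] yaw -7.6 w 51.2 F [-2.7 -0.3  1.6] q [-0.05  0.15  1.89 -0.    1.11  0.08]
(598.2, 24.6, 67.0) turn [ 0.     -0.     -0.0001] shift [ 0.0001 -0.0005 -0.0016]
```

```bash
python3 -m inch '[[[0,0,0],[0,0,-0.001],0.35],[[0,0,0],[0,0,-0.001],0.25],[[0,0,0],[0,0,-0.001],0.25],[[0,0,0],[0,0,-0.001],0.25],[[0,0,0],[0,0,-0.02],0.25],[[0,0,0],[0,0,-0.06],0.25],[[0,0,0],[0,0,-0.14],0.25],[[0,0,0],[0,0,-0.22],0.25],[[0,0,0],[0,0,-0.26],0.25],[[0,0,0],[0,0,-0.26],0.25],[[0,0,0],[0,0,-0.26],0.25]]'; python3 plan.py 458.2 134.9 190 -7.6
```

```text
clock: 19.25
tcp_pos: [598.3, 24.5, 195.7]
ee_rot: [[0.133, 0.991, 0.001], [0.991, -0.133, -0.0], [0.0, 0.001, -1.0]]
contact_force: [0.0, 0.4, -0.2]
gripper_width: 71.5
t 19.25 tcp [598.3  24.5 195.7] yaw -7.6 w 71.5 F [ 0.   0.4 -0.2] q [-0.05  0.02  1.79 -0.    1.33  0.08]
(458.2, 134.9, 190.0) turn [ 0.0002 -0.     -0.0001] shift [ 0.1816 -0.307   0.0112]
```

```bash
python3 -m inch '[[[0,0,0],[0.04,-0.07,0],0.4],[[0,0,0],[0.09,-0.15,0],0.4],[[0,0,0],[0.13,-0.22,0],0.4],[[0,0,0],[0.16,-0.28,0.005],0.4],[[0,0,0],[0.18,-0.307,0.01],0.4],[[0,0,0],[0.1815,-0.307,0.01],0.4],[[0,0,0],[0.1815,-0.307,0.01],0.4]]'; python3 plan.py 458.2 134.9 109 -7.6; python3 - <<'E'
from h import *
for n in("top","side"):
    b=camera(n);marks(b,['cartridge_center','dial_axis','dial_post','needle','mark_blue_c'])
    cv2.imwrite("pics/e_%s.png"%n,b["frame"])
    C=cloud(b);h=cv2.cvtColor(b['frame'],cv2.COLOR_BGR2HSV)
    m=(abs(C[...,0]-598)<50)&(abs(C[...,1]-25)<50)&(h[...,0]>40)&(h[...,0]<90)&(h[...,1]>70)
    if m.sum()>20: print(n,m.sum(),np.median(C[m],0).round(1),cv2.minAreaRect(np.ascontiguousarray(C[m][:,:2],np.float32)))
E
```

```text
clock: 19.95
tcp_pos: [458.4, 134.6, 189.8]
ee_rot: [[0.132, 0.991, -0.001], [0.991, -0.132, -0.001], [-0.001, -0.001, -1.0]]
contact_force: [0.4, -0.2, -0.1]
gripper_width: 57.0
t 19.95 tcp [458.4 134.6 189.8] yaw -7.6 w 57.0 F [ 0.4 -0.2 -0.1] q [ 0.17 -0.25  2.05 -0.    1.34  0.31]
(458.2, 134.9, 109.0) turn [-0.0003  0.0003 -0.    ] shift [ 0.0006 -0.0003  0.1615]
cartridge_center 0.57 [593.8  19.9  59. ]
dial_axis 0.78 [482.3 124.8 125.6]
dial_post 0.8 [462.  134.5 129.9]
dial_post 0.44 [598.2  27.4  62.8]
mark_blue_c 0.62 [795.3 -13.5   1.5]
mark_blue_c 0.4 [601.3  26.9  61.1]
top 540 [595.6  25.8 103.4] ((606.54345703125, 26.103137969970703), (68.33903503417969, 67.84071350097656), 82.05866241455078)
cartridge_center 0.42 [599.6  27.6  61.7]
dial_axis 0.69 [482.9 124.7 125.9]
dial_post 0.94 [458.1 137.6 124.9]
needle 0.95 [432.7 155.5  92.7]
side 96 [601.4  42.1 103.1] ((602.6815185546875, 45.060707092285156), (34.480430603027344, 52.082157135009766), 77.82830810546875)
```

View pics/e_side.png

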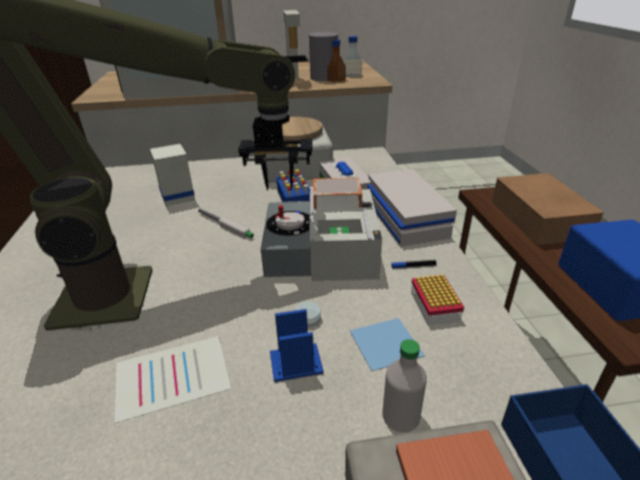

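The side view shows the cartridge in the well (green at (339,231)), with its top measured at 103 mm against 104 expected, so it is seated. Gripper is over the dial post.

```bash
python3 -m inch '[[[0,0,0],[0.001,0,0.04],0.45],[[0,0,0],[0.001,0,0.09],0.45],[[0,0,0],[0.001,0,0.13],0.45],[[0,0,0],[0.001,0,0.15],0.45],[[0,0,0],[0.001,0,0.16],0.45],[[0,0,0],[0.001,0,0.16],0.45],[[0,0,0],[0.001,0,0.16],1],[[0,0,0],[0.001,0,0.16],1],[[0,0,0],[0.001,0,0.16],1],[[0,0,0],[0.001,0,0.16],1],[[0,0,0],[0.001,0,0.16],1],[[0,0,0],[0.001,0,0.16],1],[[0,0,0],[0.001,0,0.16],1]]' 10; python3 plan.py; python3 - <<'E'
import numpy as np
ax=np.array([482.2,123.3]);R=np.array([[.132,.991],[.991,-.132]])
o=__import__("station").get_obs();p=np.array(o["tcp_pos"])[:2]
d=p-ax;r=np.hypot(*d);a=np.degrees(np.arctan2(d[1],d[0]));b=np.degrees(np.arctan2(173.6-123.3,506-482.2));print("r",r,"a",a,"blue",b)
# centre consistent with radius 26
c=p-26*d/r
for t in np.linspace(a,b,13)[1:]: 
    q=c+26*np.array([np.cos(np.radians(t)),np.sin(np.radians(t))]); print(round(t,1),np.round(R.T@(q-p)/500,4))
E
```

```text
clock: 21.85
tcp_pos: [458.1, 135.4, 110.8]
ee_rot: [[0.133, 0.991, -0.001], [0.991, -0.133, 0.0], [0.0, -0.001, -1.0]]
contact_force: [-1.1, -0.0, 2.4]
gripper_width: 13.9
t 21.85 tcp [458.1 135.4 110.8] yaw -7.6 w 13.9 F [-1.1 -0.   2.4] q [ 0.17 -0.18  2.12  0.    1.19  0.31]
r 26.969846725760092 a 153.25655186982328 blue 64.67831152536868
145.9 [0.0062 0.0026]
138.5 [0.012 0.006]
131.1 [0.0173 0.0101]
123.7 [0.022  0.0148]
116.3 [0.0261 0.0201]
109.0 [0.0294 0.0259]
101.6 [0.032 0.032]
94.2 [0.0338 0.0385]
86.8 [0.0348 0.0451]
79.4 [0.0349 0.0518]
72.1 [0.0341 0.0585]
64.7 [0.0325 0.0649]
```

```bash
python3 -m inch '[[[0,0,0],[0.006,0.0026,0],1],[[0,0,0],[0.012,0.006,0],1],[[0,0,0],[0.0173,0.01,0],1],[[0,0,0],[0.022,0.0148,0],1],[[0,0,0],[0.026,0.02,0],1],[[0,0,0],[0.0294,0.026,0],1],[[0,0,0],[0.032,0.032,0],1],[[0,0,0],[0.0338,0.0385,0],1],[[0,0,0],[0.0348,0.045,0],1],[[0,0,0],[0.0349,0.0518,0],1],[[0,0,0],[0.034,0.0585,0],1],[[0,0,0],[0.0325,0.065,0],1],[[0,0,0],[0.0325,0.065,0],1],[[0,0,0],[0.0325,0.065,0],1],[[0,0,0],[0.0325,0.065,0],1]]'; python3 plan.py
```

```text
clock: 23.35
tcp_pos: [492.4, 148.1, 110.2]
ee_rot: [[0.133, 0.991, -0.0], [0.991, -0.133, 0.002], [0.002, -0.001, -1.0]]
contact_force: [-1.7, 4.6, -1.0]
gripper_width: 13.8
t 23.35 tcp [492.4 148.1 110.2] yaw -7.6 w 13.8 F [-1.7  4.6 -1. ] q [ 0.19 -0.09  2.05  0.    1.18  0.32]
```

Release, rise, back off toward the robot, and look.

```bash
python3 -m inch '[[[0,0,0],[0,0,0],0.6],[[0,0,0],[0,0,0],0.6],[[0,0,0],[0,0,0],0.6],[[0,0,0],[0,0,-0.06],0.6],[[0,0,0],[0,0,-0.14],0.6],[[0,0,0],[0,0,-0.2],0.6],[[0,0,0],[0.06,0.02,-0.22],0.6],[[0,0,0],[0.14,0.05,-0.22],0.7],[[0,0,0],[0.22,0.08,-0.22],0.8],[[0,0,0],[0.3,0.1,-0.22],1],[[0,0,0],[0.34,0.12,-0.22],1],[[0,0,0],[0.34,0.12,-0.22],1],[[0,0,0],[0.34,0.12,-0.22],1]]'; python3 plan.py; cat > dial.py <<'E'
from h import *
from scipy.optimize import minimize
for n in("top","side"):
    b=camera(n);marks(b,['dial_axis','dial_post','needle','mark_blue_c','guard_push'])
    if n=="top": cv2.imwrite("pics/f.png",cv2.resize(b["frame"][220:320,200:340],None,fx=5,fy=5,interpolation=cv2.INTER_CUBIC))
    else: cv2.imwrite("pics/g.png",cv2.resize(b["frame"][170:290,240:400],None,fx=5,fy=5,interpolation=cv2.INTER_CUBIC))
    C=cloud(b);h=cv2.cvtColor(b['frame'],cv2.COLOR_BGR2HSV);H,S,V=h[...,0],h[...,1],h[...,2]
    near=(np.hypot(C[...,0]-482,C[...,1]-123)<70)&(C[...,2]>84)&(C[...,2]<145)
    for k,m in(("blue",near&(H>100)&(H<130)&(S>120)),("red low",near&((H<8)|(H>172))&(S>110)&(C[...,2]<112)),("post top",near&(C[...,2]>128)),("disc",near&(S<60)&(V>110)&(abs(C[...,2]-102)<3))):
        if m.any(): print(n,k,m.sum(),C[m].mean(0).round(1),C[m].min(0).round(0),C[m].max(0).round(0))
E
python3 dial.py
```

```text
clock: 24.65
tcp_pos: [574.7, 307.3, 220.3]
ee_rot: [[0.132, 0.991, -0.001], [0.991, -0.132, -0.001], [-0.001, -0.0, -1.0]]
contact_force: [0.3, 0.7, -0.1]
gripper_width: 1.0
t 24.65 tcp [574.7 307.3 220.3] yaw -7.6 w 1.0 F [ 0.3  0.7 -0.1] q [ 0.41  0.12  1.64 -0.    1.38  0.54]
dial_axis 0.92 [481.6 124.5 124.9]
dial_post 0.77 [497.  143.8 127.9]
needle 0.56 [509.  174.   90.1]
needle 0.31 [ 619.4 -447.4    4.4]
mark_blue_c 0.68 [494.4 145.3 125.6]
mark_blue_c 0.61 [506.1 171.   93.7]
guard_push 0.98 [624.6 210.2 147.9]
top blue 52 [505.9 172.9  91.6] [497. 164.  87.] [514. 182.  96.]
top red low 32 [491.7 144.6 100.2] [481. 124.  89.] [504. 165. 110.]
top post top 82 [524.1 127.5 133.9] [487.  77. 128.] [551. 156. 144.]
top disc 16 [460.9 149.2 102.3] [456. 146. 100.] [465. 153. 105.]
dial_axis 0.87 [481.8 122.6 127.2]
dial_post 0.79 [493.9 147.  124.7]
dial_post 0.22 [ 620.5 -443.5    1.5]
needle 0.58 [507.4 173.6  89.9]
needle 0.21 [493.4 145.4 122. ]
guard_push 0.92 [622.  213.5 149.9]
side blue 3 [512.2 172.1  92.4] [509. 170.  91.] [515. 174.  94.]
side red low 15 [491.4 139.5 108.1] [486. 129. 102.] [499. 145. 112.]
side post top 46 [519.9 132.4 132.9] [486.  85. 128.] [552. 154. 143.]
side disc 103 [479.  122.1 102. ] [450.  99.  99.] [513. 154. 104.]
```

View pics/f.png

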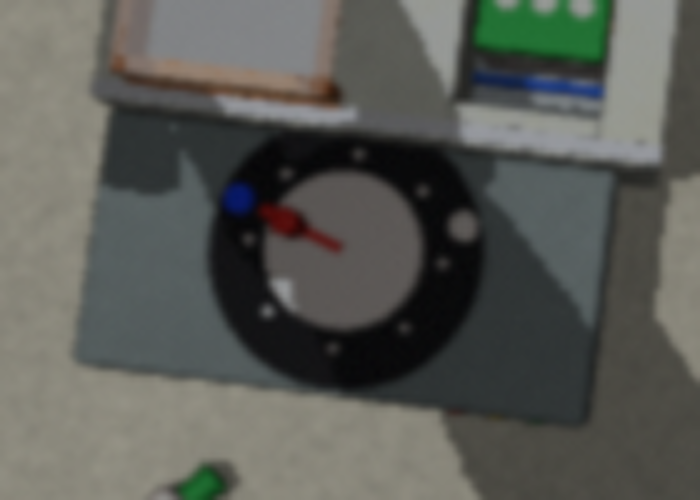

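The crop shows the blue dot at (239,198), disc centre (343,249), and pointer tip (261,208). Once parallax is corrected, the pointer is within about 1° of the dot. Now the hood.

```bash
python3 plan.py 627.4 241.5 220 -7.6 627.4 241.5 140 -7.6; python3 - <<'E'
from h import *
R=np.array([[.9912,-.1323],[.1323,.9912]])
for n in("top","side"):
    b=camera(n);C=cloud(b);L=(C[...,:2]-np.array([598.3,25.4]))@R.T
    m=(abs(L[...,0])<90)&(L[...,1]>60)&(L[...,1]<230)&(C[...,2]>160)&(C[...,2]<176)
    print(n,np.percentile(L[m],[0.5,50,99.5],axis=0).round(1).tolist())
E
```

```text
t 25.25 tcp [574.7 307.5 220.8] yaw -7.6 w 0.4 F [-0.2 -0.1 -0.4] q [ 0.41  0.12  1.64 -0.    1.38  0.54]
(627.4, 241.5, 220.0) turn [ 0.     -0.     -0.0002] shift [-0.1168  0.1219  0.0016]
(627.4, 241.5, 140.0) turn [ 0.     -0.     -0.0002] shift [-0.1168  0.1219  0.1616]
top [[-64.8, 87.1], [-0.8, 136.6], [64.4, 186.6]]
side [[-63.5, 84.4], [0.9, 130.1], [65.5, 187.7]]
```

```bash
python3 -m inch '[[[0,0,0],[-0.04,0.05,0],1],[[0,0,0],[-0.09,0.1,0.01],1],[[0,0,0],[-0.117,0.122,0.05],1],[[0,0,0],[-0.117,0.122,0.11],1],[[0,0,0],[-0.117,0.122,0.15],1],[[0,0,0],[-0.117,0.122,0.16],1],[[0,0,0],[-0.117,0.122,0.16],1],[[0,0,0],[-0.117,0.122,0.16],1]]'; python3 plan.py 625.8 231.5 140 -7.6 609.1 106.5 140 -7.6
```

```text
clock: 26.15
tcp_pos: [628.2, 242.0, 142.2]
ee_rot: [[0.132, 0.991, 0.002], [0.991, -0.132, 0.001], [0.001, 0.002, -1.0]]
contact_force: [0.2, -0.1, 1.0]
gripper_width: 0.6
t 26.15 tcp [628.2 242.  142.2] yaw -7.6 w 0.6 F [ 0.2 -0.1  1. ] q [0.29 0.22 1.66 0.   1.25 0.42]
(625.8, 231.5, 140.0) turn [ 0.0006 -0.0003 -0.    ] shift [-0.0215 -0.0019  0.0044]
(609.1, 106.5, 140.0) turn [ 0.0006 -0.0003 -0.    ] shift [-0.2737 -0.0019  0.0042]
```

```bash
python3 -m inch '[[[0,0,0],[-0.015,-0.002,0.003],1],[[0,0,0],[-0.025,-0.002,0.003],1],[[0,0,0],[-0.032,-0.002,0.003],1],[[0,0,0],[-0.038,-0.002,0.003],1],[[0,0,0],[-0.044,-0.002,0.003],1],[[0,0,0],[-0.05,-0.002,0.003],1],[[0,0,0],[-0.058,-0.002,0.003],1],[[0,0,0],[-0.068,-0.002,0.003],1],[[0,0,0],[-0.08,-0.002,0.003],1],[[0,0,0],[-0.092,-0.002,0.003],1],[[0,0,0],[-0.104,-0.002,0.003],1],[[0,0,0],[-0.116,-0.002,0.003],1],[[0,0,0],[-0.128,-0.002,0.003],1],[[0,0,0],[-0.14,-0.002,0.003],1],[[0,0,0],[-0.15,-0.002,0.003],1]]'; python3 plan.py; python3 -c "
from h import *
b=camera('side');marks(b,['guard_push'])"
```

```text
clock: 27.65
tcp_pos: [616.5, 166.8, 139.2]
ee_rot: [[0.133, 0.991, 0.0], [0.991, -0.133, 0.0], [0.0, 0.0, -1.0]]
contact_force: [0.5, 3.0, 1.3]
gripper_width: 0.1
t 27.65 tcp [616.5 166.8 139.2] yaw -7.6 w 0.1 F [0.5 3.  1.3] q [0.18 0.16 1.75 0.   1.24 0.31]
guard_push 0.77 [613.1 159.1 147.4]
guard_push 0.65 [ 7.876e+02 -1.748e+02  3.000e-01]
```

```bash
python3 -m inch '[[[0,0,0],[-0.01,0,0],1],[[0,0,0],[-0.022,0,0],1],[[0,0,0],[-0.036,0,0],1],[[0,0,0],[-0.05,0,0],1],[[0,0,0],[-0.064,0,0],1],[[0,0,0],[-0.078,0,0],1],[[0,0,0],[-0.09,0,0],1],[[0,0,0],[-0.1,0,0],1],[[0,0,0],[-0.108,0,0],1],[[0,0,0],[-0.116,0,0],1],[[0,0,0],[-0.122,0,0],1]]'; python3 plan.py; python3 - <<'E'
from h import *
b=camera('side');marks(b,['guard_push'])
E
```

```text
clock: 28.85
tcp_pos: [608.1, 106.6, 138.9]
ee_rot: [[0.133, 0.991, -0.001], [0.991, -0.133, 0.0], [-0.0, -0.001, -1.0]]
contact_force: [-0.0, 3.6, -2.3]
gripper_width: 0.6
t 28.85 tcp [608.1 106.6 138.9] yaw -7.6 w 0.6 F [-0.   3.6 -2.3] q [0.09 0.11 1.79 0.   1.24 0.22]
guard_push 0.84 [607.5  99.1 148.8]
```

```bash
python3 -m inch '[[[0,0,0],[-0.006,0,0],1],[[0,0,0],[-0.012,0,0],1],[[0,0,0],[-0.018,0,0],1],[[0,0,0],[-0.024,0,0],1],[[0,0,0],[-0.03,0,0],1],[[0,0,0],[-0.034,0,0],1]]'; python3 -m inch '[[[0,0,0],[-0.004,0,0],1],[[0,0,0],[-0.008,0,0],1]]'
```

```text
clock: 29.55
tcp_pos: [606.5, 91.8, 139.5]
ee_rot: [[0.132, 0.991, 0.001], [0.991, -0.132, 0.003], [0.003, 0.001, -1.0]]
contact_force: [-0.9, 7.8, -2.2]
gripper_width: 0.5
clock: 29.75
tcp_pos: [605.9, 87.1, 139.4]
ee_rot: [[0.133, 0.991, 0.001], [0.991, -0.133, 0.002], [0.003, 0.001, -1.0]]
contact_force: [0.7, 11.7, -1.8]
gripper_width: 0.4
```

```bash
for i in 1 2 3; do python3 -m inch '[[[0,0,0],[-0.004,0,0],1],[[0,0,0],[-0.006,0,0],1]]' | grep -E "tcp|force"; done
```

```text
tcp_pos: [605.9, 87.1, 139.6]
contact_force: [2.4, 18.7, -3.1]
tcp_pos: [605.9, 87.2, 139.7]
contact_force: [4.9, 27.7, -3.5]
tcp_pos: [605.9, 87.2, 139.8]
contact_force: [6.4, 37.0, -4.8]
```

```bash
python3 -m inch '[[[0,0,0],[0.008,0,0],1],[[0,0,0],[0.008,0,0],1]]'; python3 - <<'E'
from h import *
R=np.array([[.9912,-.1323],[.1323,.9912]])
for n in("top","side"):
    b=camera(n);marks(b,['guard_push']);C=cloud(b);L=(C[...,:2]-np.array([598.3,25.4]))@R.T
    m=(abs(L[...,0])<64)&(L[...,1]>-100)&(L[...,1]<230)&(C[...,2]>163)&(C[...,2]<175)
    print(n,np.percentile(L[m],[0.5,50,99.5],axis=0).round(1).tolist())
    cv2.imwrite("pics/h_%s.png"%n,b["frame"] if n=="side" else cv2.resize(b["frame"][150:310,200:360],None,fx=3.5,fy=3.5,interpolation=cv2.INTER_CUBIC))
E
```

```text
clock: 30.55
tcp_pos: [605.9, 87.2, 139.6]
ee_rot: [[0.132, 0.991, 0.003], [0.991, -0.132, 0.011], [0.011, 0.002, -1.0]]
contact_force: [3.8, 22.2, -3.2]
gripper_width: 0.4
guard_push 0.55 [ 7.918e+02 -1.280e+01  6.000e-01]
top [[-63.2, -49.2], [3.8, -18.4], [63.7, 17.3]]
guard_push 0.64 [605.5  79.6 149.8]
side [[-63.8, -51.4], [-0.4, -4.4], [63.1, 51.1]]
```

View pics/h_side.png

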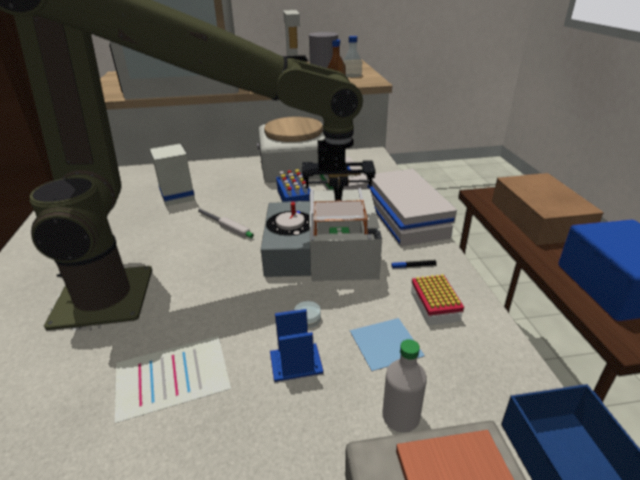

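The side view shows the hood over the well at (341,212), spanning -50…+51 mm about the well's centre. It stayed put from 12 up to 37 N, so it is on the hard stop. I'll back off and check that it stays.

```bash
python3 -m inch '[[[0,0,0],[0.01,0,0],1],[[0,0,0],[0.03,0,0],1],[[0,0,0],[0.08,0,0],1],[[0,0,0],[0.14,0,0],1],[[0,0,0],[0.2,0,-0.05],1],[[0,0,0],[0.26,0,-0.12],1],[[0,0,0],[0.34,0,-0.16],1],[[0,0,0],[0.42,0,-0.16],1],[[0,0,0],[0.42,0,-0.16],1],[[0,0,0],[0.42,0,-0.16],1],[[0,0,0],[0.42,0,-0.16],1],[[0,0,0],[0.42,0,-0.16],1]]'; python3 - <<'E'
from h import *
R=np.array([[.9912,-.1323],[.1323,.9912]])
for n in("top","side"):
    b=camera(n);marks(b,['guard_push','dial_post','needle','dial_axis','mark_blue_c']);C=cloud(b);L=(C[...,:2]-np.array([598.3,25.4]))@R.T
    m=(abs(L[...,0])<64)&(L[...,1]>-100)&(L[...,1]<150)&(C[...,2]>163)&(C[...,2]<175)
    print(n,np.percentile(L[m],[0.5,50,99.5],axis=0).round(1).tolist())
    if n=="top": cv2.imwrite("pics/i.png",cv2.resize(b["frame"][150:310,190:390],None,fx=4,fy=3.75,interpolation=cv2.INTER_CUBIC)[:600])
E
```

```text
clock: 31.95
tcp_pos: [632.8, 287.7, 218.7]
ee_rot: [[0.134, 0.991, -0.001], [0.991, -0.134, -0.001], [-0.001, -0.001, -1.0]]
contact_force: [-0.1, -0.3, -0.8]
gripper_width: 0.7
guard_push 0.76 [604.3  77.8 149.3]
dial_post 0.65 [497.  148.2 125.5]
dial_axis 0.59 [484.9 124.8 127.3]
mark_blue_c 0.61 [508.3 174.7  90.9]
mark_blue_c 0.17 [ 7.949e+02 -1.120e+01  7.000e-01]
top [[-63.1, -49.0], [-0.7, 0.6], [63.4, 50.2]]
guard_push 0.62 [605.9  79.9 147.5]
guard_push 0.45 [796.   -9.2  -2. ]
dial_post 0.59 [494.1 146.6 124.2]
needle 0.59 [509.3 175.9  91.7]
dial_axis 0.63 [483.3 123.8 125.4]
side [[-63.8, -51.0], [-0.2, -4.6], [63.2, 51.3]]
```

View pics/i.png

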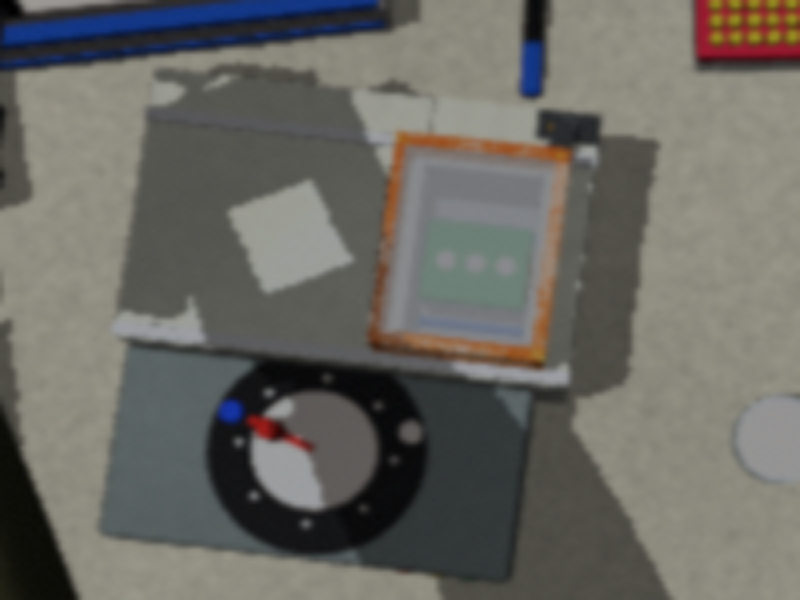

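The hood (470,245) stays shut with the arm away, the cartridge shows in the well at (477,262), and the pointer runs from (312,447) toward the blue dot (231,411). Handing in.

```bash
python3 -c "
from station import *
print(close_job())"
```

```text
the job is handed in; nothing more can be done
None
```

I finished all three steps in the order asked and handed the job in at about 32 s of the 72 s allowed. No verdict came back.

- **Cartridge:** I lifted it from the cradle across its 64 mm side, stood it on the pad, re-gripped it across its 52 mm side and lowered it into the well. It seated with only light contact forces. Its top measured 103 mm high against 104 mm expected.
- **Dial:** I turned it about 88° clockwise, the shorter way. In the last picture the pointer lines up with the blue dot to within about 1°.
- **Hood:** I pushed it to its hard stop, where it stayed put from 12 N up to a peak of about 37 N. With the arm away it stayed shut, and the frame is centred over the well to within about 1 mm.

**Checks that disagreed or were weak:**
- The catch's click was inferred from the hard stop and the hood staying closed; I did not observe it directly.
- The trained networks scattered by a few mm and gave some false hits, including wrong blue-dot positions. I relied on the pictures and depth measurements instead.
- I did not measure the other things on the bench afterwards, but I felt no unexpected contact and saw nothing displaced in the pictures.

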